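Set the length gauge to the yellow stop

TASK

Set the length gauge on the parts counter: press down the orange pad in the middle of its grey slider to free the brake, keep it pressed and gently push the slider along the rail until it rests right up against the yellow stop, then lift off so that the pad springs up and the brake holds it there. Never drag the slider while its pad is up. Nothing is to be picked up, and the parts lying around stay where they are.

Things in the scene. Friction and masses are not known exactly. Their poses are not given: they have to be found in the camera images.
- gauge: Length gauge screwed to the counter: blue base plate 90 x 460 x 8 mm with an aluminium rail (36 mm wide, top 30 mm above the counter, 440 mm long) along its middle. Origin: centre of the underside, on the counter. The rail runs along its y axis; z is up; a paper scale lies on the +x side. It stands at a different place and yaw each time and cannot move.
- slider: Grey plastic slider riding on the rail, 56 mm across the rail (x), 76 mm along it (y). Origin: on the rail's centre line at counter height, under its middle; axes as the gauge's. Pad up: a brake holds it against some 15 to 25 N along the rail. Pad pressed: it slides with 1 to 2 N either way and stays where it is left. Its end faces are halted by the stops.
- recess (a point): Centre of the recess floor on top of the slider, under the orange pad, 40 mm above the counter. The recess is 46 mm long along the rail and open to both sides across it, between two grey shoulders (each 15 mm along the rail, tops 56 mm above the counter) that a fingertip can push on.
- fence (a point): Outer end of the slider's thin steel fence (4 mm thick, 14 to 38 mm above the counter), which sticks out on the -x side to 78 mm from the rail's centre line.
- pad (a joint): Press of the orange pad, m: about 0 up (brake on), 0.006 fully down. The brake frees within the first 1.5 mm; keep it more than 3 mm down to be sure. Spring: about 5 N to start, 6 N fully down; it springs back when let go.
- pad_top (a point): Centre of the top face of the orange pad (44 mm across the rail, 40 mm along it), in the slider's middle; 50 mm above the counter when up, 44 mm when fully down (6 mm below the shoulder tops when up, 12 mm when down). It moves with the pad and slider.
- yellow_stop: Bright yellow block clamped on the rail, 56 mm across the rail, 24 mm along it, top 52 mm above the counter, with a steel screw (16 mm across) up to 62 mm. Origin: on the rail's centre line at counter height, under its middle. It may be at either end of the rail and at different distances; it cannot move. The slider touches it when their middles are 50 mm apart.
- black_stop: The same block in black, clamped near the other end of the rail; not the one wanted.
- coupling: Loose brass coupling standing upright, 38 mm across, 50 mm tall; origin at the centre of its underside. Leave alone.
- clamp: Loose steel band ring lying flat, 48 mm across, 13 mm tall; origin at the centre of its underside. Leave alone.
- tape: Loose green roll of tape lying flat, 90 mm across, 22 mm tall; origin at the centre of its underside. Leave alone.
- parts_bin: Loose blue open bin of fittings, 100 x 75 mm, 50 mm tall; origin at the centre of its underside. Leave alone.

How it is judged (in metres and radians):
On the way, in this order (a step that is already met when the one before it is completed fails the run):
1. the orange pad is pressed down while the slider is still away from the yellow stop (value of joint pad above 0.003 m and horizontal distance between pad_top and yellow_stop above 0.06 m), for 0.1 s.
2. the slider is pushed up against the yellow stop with the pad pressed (value of joint pad above 0.002 m and horizontal distance between pad_top and yellow_stop below 0.0525 m), for 0.1 s.
At the end, for the whole second after the job is handed in: The slider rests against the yellow stop (gap at most 2.5 mm, middles within 52.5 mm), at rest, and its pad is up again (less than 1 mm pressed) (horizontal distance between pad_top and yellow_stop below 0.0525 m and value of joint pad below 0.001 m and linear speed of slider below 0.005 m/s); the robot touches nothing.
It fails at once if the slider is dragged (faster than 20 mm/s) with its pad up (less than 0.8 mm pressed) (value of joint pad below 0.0008 m and linear speed of slider above 0.02 m/s).
It fails at once if the slider or its pad is forced or squeezed (over 60 N) (contact force between the fingers and slider above 60 N).
It fails at once if a loose thing (coupling, ring, tape or bin) is moved by more than 15 mm or lifted (distance of any of coupling, clamp, tape, parts_bin from where it was at the start of the episode above 0.015 m).
It also fails if it takes over 35 s, if anything falls off the work surface, if the arm or the gripper's body presses on something with over 40 N, if the wrist force passes 120 N, or if a joint passes its speed limit or range.

ROBOT

A 6-joint arm with a two-finger parallel gripper is mounted at the origin on the work surface. World frame = base frame: x ahead of the robot, y to its left, z up, the work surface at z = 0. Lengths are in mm, angles in rad, forces in N, time in s.
With the tool pointing down it reaches from about 275 to 825 mm from the base axis. Payload 5.2 kg.
Tool frame: the origin (TCP) lies at the very end of the fingers, on their centre line; the grasp point (between the pads) lies 19 mm behind it; z points along the fingers, y is the line along which they close (so a half turn about z gives the same grasp; the last joint's range is limited). The gripper opens to 93 mm and grips with 3 to 60 N. Pads are 15 mm wide; open, the fingers measure 128 mm over their backs; the gripper's body (75 mm by 188 mm) begins 65 mm behind the grasp point.
Start: joints at [-1.548, 0.259, 1.535, -0, 1.348, -0.203], TCP at [123.158, -536.038, 218.653] pointing down, gripper open.
Joint ranges: [-3.14, 3.14], [-0.91, 2.08], [0.19, 2.58], [-1.22, 4.36], [0.22, 2.71], [-3.12, 3.12]. Speed limits (rad/s): [2.57, 2.57, 3.14, 3.14, 3.14, 3.14].

INTERFACE

Orientations are given as [roll, pitch, yaw] about the fixed x, y, z axes, in that order (R = Rz(yaw) Ry(pitch) Rx(roll)).
In Python, from bench import robot gives the robot as it stands. The module is installed in compiled form; this text tells all that it offers. Calls block until the motion is done:
- robot.move_ptp(position, orientation): joint-space move of the TCP to a pose.
- robot.move_linear(position, ori=None, speed=150, f_stop=None): straight line of the TCP; ori=None keeps the orientation; speed is the mean speed in mm/s. With f_stop (N) it stops when the force on the tool has changed by that much, and returns True; else False.
- robot.move_j(angles): joint-space move.
- robot.move_gripper(opening): opening from 0.0 (shut) to 1.0 (fully open); the grip force is fixed at half the most; returns when the fingers have stopped.
- robot.sleep(seconds).
- robot.inverse_kinematics(position, orientation): joint angles nearest the present ones, or None.
- robot.get_image(name): name is "scene" or "top" or "wrist"; returns a dict with "img" (384x512x3 uint8, blue, green, red), "fovy" (degrees; the focal length in pixels is half the picture's height over the tangent of half this angle, whatever the lens; pixels are square), "cx", "cy" (the principal point, pixels), "k1" (the pictures are not rectified: a ray, as slopes to the right and down, at radius r is drawn at 1 + k1 r^2 times it, then the intrinsics apply), "eye" and "orientation" of the camera in the world. Camera axes: x right, y down, z forward; pixel columns grow to the right and rows downward; lengths in mm; the calibration is good to about 2 mm. A picture is of the moment at which its call begins. There is no depth.
A pose or a line that the arm cannot do raises robot.MotionError and nothing moves.
- robot.hand_in(): hands the job in; it is judged then, once.
Readings, each from a call of its own:
- robot.current_t(): time.
- robot.current_qpos(): joint angles.
- robot.current_joint_vel(): joint speeds.
- robot.current_joint_efforts(): joint torques, N m.
- robot.current_tcp_pos(): TCP position.
- robot.current_eef_rot(): TCP orientation.
- robot.current_contact_force(): force on the tool from outside, world axes, zero at the start.
- robot.current_ft_torque(): the same for the moment, N m.
- robot.current_gripper_width(): opening from 0.0 (shut) to 1.0 (fully open).
- robot.current_finger_force(): force on a finger pad.
Only numpy, scipy, OpenCV 4.12 (cv2) and the standard library are available. Lean on these libraries where they do the work, as an engineer would, in place of code of your own. Each camera call takes 0.05 s, during which the arm holds its last target. There are 200 camera calls.

## Working session

There is one attempt and no reset: what is moved stays moved. The work goes in short steps, each a Python script; the robot and the scene stay as the last script left them, time stands still between calls to the robot, and variables do not carry over. Pictures are saved under pics/ and viewed, at most 10 in all, crops included, and the job is handed in when it is done.

```bash
mkdir -p pics
cat > h.py <<'E'
import numpy as np, cv2
from scipy.spatial.transform import Rotation as R
from bench import robot
def ray(im,uv):
    uv=np.array(uv,float).reshape(-1,2); h=im["img"].shape[0]
    f=h/2/np.tan(np.radians(im["fovy"])/2)
    d=(uv-[im["cx"],im["cy"]])/f; s=d.copy()
    for _ in range(30): s=d/(1+im["k1"]*(s**2).sum(1,keepdims=True))
    return np.c_[s,np.ones(len(s))]@R.from_euler("xyz",im["orientation"]).as_matrix().T
def plane(im,uv,z):
    r=ray(im,uv); e=np.array(im["eye"],float)
    return (e+r*((z-e[2])/r[:,2])[:,None])[:,:2]
E
python3 - <<'E'
from h import *
import pickle
for n in("scene","top"):
    im=robot.get_image(n); pickle.dump(im,open(n+".pkl","wb")); print(n,im["eye"],im["orientation"],im["fovy"],im["k1"],im["cx"],im["cy"])
    cv2.imwrite(f"pics/{n}.png",cv2.resize(im["img"],(800,600)) if n=="top" else im["img"])
E
```

```text
scene [1153.61298887  247.21173428  464.1522852 ] [-2.11498371e+00 -4.05491964e-04  1.94736885e+00] 49.72723529901696 -0.04895419234037929 256.1114267494964 195.8934586225883
top [424.31165607   8.51140186 701.8674315 ] [-2.92839507e+00  1.39571867e-03 -1.45699231e+00] 56.44572493544348 -0.05650771471455167 252.68965812673886 192.08358428007858
```

View pics/top.png

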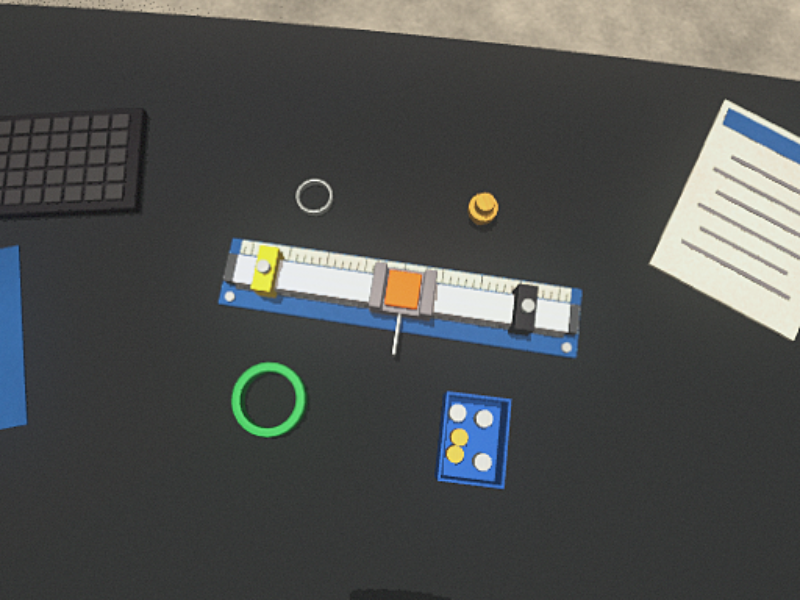

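View pics/scene.png

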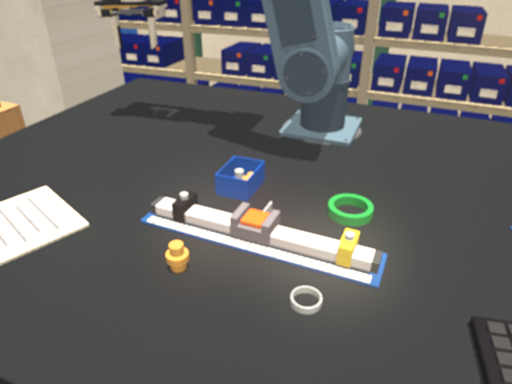

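The top view (800 px wide) shows the yellow stop at (265,268), the slider pad at (403,290) and the black stop at (525,308). The fence points down the image, and the loose parts are all clear of the rail. In the scene view, the pad is at (257,218) and the yellow stop at (348,247).

```bash
cat >> h.py <<'E'
def blob(im,lo,hi,near=None):
    m=cv2.inRange(cv2.cvtColor(im["img"],cv2.COLOR_BGR2HSV),lo,hi)
    c=[x for x in cv2.findContours(m,cv2.RETR_EXTERNAL,cv2.CHAIN_APPROX_NONE)[0] if cv2.contourArea(x)>30]
    if near is None: return max(c,key=cv2.contourArea)
    return min(c,key=lambda x:np.hypot(*(np.array(cv2.minAreaRect(x)[0])-near)))
OR=((4,150,120),(17,255,255)); YE=((22,150,120),(35,255,255)); BL=((100,120,60),(125,255,255))
E
python3 - <<'E'
from h import *
import pickle
D={n:pickle.load(open(n+".pkl","rb")) for n in("top","scene")}
t=D["top"];s=D["scene"]
po=blob(t,*OR,near=(258,186)); ye=blob(t,*YE,near=(170,172)); bl=blob(t,*BL,near=(256,195))
def rect(im,c,z):
    r=cv2.minAreaRect(plane(im,c.reshape(-1,2),z).astype(np.float32)); return r
print("pad",rect(t,po,50)); print("padscene",rect(s,blob(s,*OR,near=(257,218)),50))
print("yel",rect(t,ye,52),cv2.boundingRect(ye)); print("base?",rect(t,bl,8))
m=cv2.inRange(cv2.cvtColor(t["img"],cv2.COLOR_BGR2HSV),*BL); m[:, :135]=0; m[:,375:]=0; m[240:]=0
v,u=np.nonzero(m); print("base all",cv2.minAreaRect(plane(t,np.c_[u,v],8).astype(np.float32)))
# bolts of plate and screws on stops
print("screws y,b (z62):",plane(t,[[264*.64,266*.64],[528*.64,306*.64]],62))
print("screws scene:",plane(s,[[350,234],[184,195]],62))
E
```

```text
pad ((579.2116088867188, 18.031841278076172), (39.43220520019531, 43.32592010498047), 87.50285339355469)
padscene ((588.4788208007812, 13.190385818481445), (59.77126693725586, 35.96906280517578), 19.03601837158203)
yel ((585.7130126953125, 186.24221801757812), (23.661582946777344, 55.45216751098633), 87.82012939453125) (161, 157, 18, 30)
base? ((549.67529296875, 136.954345703125), (229.1037139892578, 29.846872329711914), 85.4364013671875)
base all ((580.0005493164062, 20.626937866210938), (458.5049133300781, 91.1290283203125), 87.76295471191406)
screws y,b (z62): [[ 585.5198105   184.71556102]
 [ 572.5219653  -130.74260407]]
screws scene: [[ 590.81262633  189.59148241]
 [ 582.57652134 -124.52687279]]
```

```bash
cat > press.py <<'E'
from h import *
a=np.radians(87.75); o=[np.pi,0,a]
print(robot.current_eef_rot(),robot.inverse_kinematics([579,18,150],o))
robot.move_gripper(0.0)
robot.move_ptp([579.2,18,150],o)
robot.move_linear([579.2,18,62],speed=100)
print("t",robot.current_t(),robot.current_contact_force(),robot.current_tcp_pos())
for z in (54,51,49,47,45.5,44.5):
    hit=robot.move_linear([579.2,18,z],speed=20,f_stop=12)
    print(z,hit,np.round(robot.current_tcp_pos(),2),np.round(robot.current_contact_force(),2))
    if hit: break
im=robot.get_image("top"); cv2.imwrite("pics/press.png",cv2.resize(im["img"][110:260,120:400],(800,429)))
print(robot.current_t())
E
python3 press.py
```

```text
[-3.13998616e+00 -3.07111821e-04  2.25779253e-01] [-0.16137985  0.36362343  1.56168619  0.          1.21628304 -0.12210994]
t 5.1333 [ 0.37699254  0.49636898 -0.49809976] [579.75630491  17.87859327  62.61569437]
54 False [579.14  18.    53.89] [-0.53  0.7  -0.29]
51 False [579.12  17.98  50.86] [-0.57  0.15  0.05]
49 False [579.41  17.97  49.3 ] [-0.16 -0.55  3.07]
47 False [579.43  17.98  47.24] [-1.42  0.79  5.04]
45.5 False [579.44  17.96  45.73] [ 0.62 -0.78  5.14]
44.5 False [579.42  17.97  44.72] [-1.38 -0.14  4.65]
7.0333
```

```bash
cat > slide.py <<'E'
from h import *
a=np.radians(87.75); u=np.array([np.cos(a),np.sin(a)]); p0=np.array([579.2,18.0])
for d,sp,f in ((20,20,10),(100,35,12),(140,12,8)):
    hit=robot.move_linear([*(p0+d*u),44.3],speed=sp,f_stop=f)
    p=robot.current_tcp_pos()
    print(d,hit,np.round(p,2),round((p[:2]-p0)@u,1),np.round(robot.current_contact_force(),2),robot.current_t())
    if hit: break
im=robot.get_image("top"); cv2.imwrite("pics/slide.png",cv2.resize(im["img"][110:260,120:400],(800,429)))
E
python3 slide.py
```

```text
20 False [580.21  37.8   44.58] 19.8 [-0.42 -0.44  4.63] 8.1833
100 False [583.33 117.68  44.56] 99.8 [ 0.36 -1.51  5.56] 10.6167
140 True [585.12 150.85  44.8 ] 133.0 [ 0.32 -1.52  5.76] 13.15
```

View pics/slide.png

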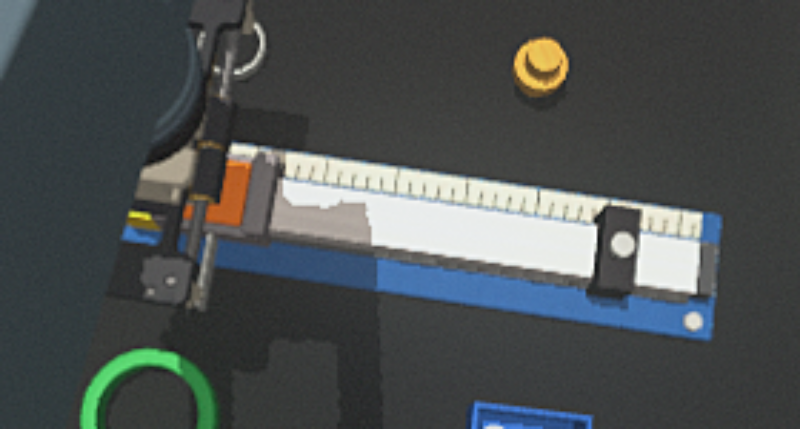

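The slider has moved with the finger. It stopped at 133 mm of travel, which matches the expected 118 mm plus 15 mm of play. The picture shows the pad held under the finger at (230,190), with a yellow edge at (140,220). I'll press on gently, hold, then lift straight up.

```bash
cat > lift.py <<'E'
from h import *
a=np.radians(87.75); u=np.array([np.cos(a),np.sin(a)]); p0=np.array([579.2,18.0])
for d in (134,135,136):
    hit=robot.move_linear([*(p0+d*u),44.3],speed=10,f_stop=8); robot.sleep(.15)
    p=robot.current_tcp_pos(); f=robot.current_contact_force(); print(d,hit,np.round(p,2),np.round(f,2))
    if hit or f[:2]@u<-4: break
robot.sleep(.2)
q=robot.current_tcp_pos()
robot.move_linear([q[0],q[1],70],speed=25)
robot.move_linear([q[0],q[1],160],speed=120)
robot.move_ptp([430,-230,260],[np.pi,0,0.2])
im=robot.get_image("top"); cv2.imwrite("pics/end.png",im["img"])
po=blob(im,*OR,near=(180,175)); ye=blob(im,*YE,near=(170,172))
A,B=[cv2.minAreaRect(plane(im,c.reshape(-1,2),z).astype(np.float32)) for c,z in((po,50),(ye,52))]
print(A,B,(np.array(B[0])-A[0])@u,robot.current_t(),robot.current_contact_force())
E
python3 lift.py
```

```text
134 False [585.1  150.91  44.79] [ 0.14 -3.63  5.26]
135 False [585.07 150.98  44.77] [-0.92 -6.39  6.51]
((583.8389892578125, 137.00326538085938), (40.56437301635742, 43.496238708496094), 87.79017639160156) ((585.7501220703125, 187.2825927734375), (21.99791145324707, 55.679603576660156), 88.9927749633789) 50.31559457542748 17.8917 [-0.00564546  0.13780213  0.29265106]
```

View pics/end.png

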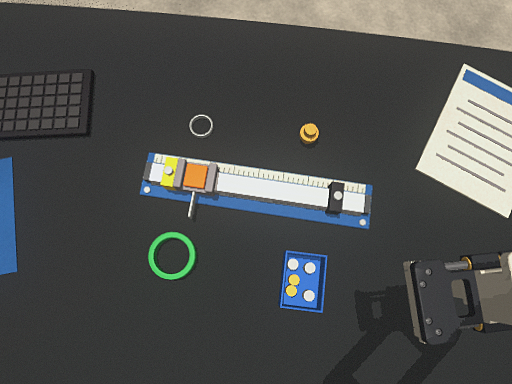

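The picture shows the slider (pad at (196,176)) right up against the yellow stop at (168,171). Their middles measure 50.3 mm apart and the arm is clear.

```bash
python3 -c "
from bench import robot
print(robot.hand_in())"
```

```text
the job is handed in; nothing more can be done
None
```

I pushed the slider up against the yellow stop with its pad held down, then lifted off; their middles measured 50.3 mm apart (touching is 50 mm), and I handed the job in at about 18 s, with no verdict returned.

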